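# Clear the post and leak-check the chamber seam

### The arm

A 6-joint arm with a two-finger parallel gripper is mounted at the origin on the work surface. World frame = base frame: x ahead of the robot, y to its left, z up, the work surface at z = 0. Lengths are in mm, angles in rad, forces in N, time in s.
With the tool pointing down it reaches from about 275 to 775 mm from the base axis. Payload 14.6 kg.
Tool frame: the origin (TCP) lies between the finger pads; the fingertips stand 19 mm ahead of it and the grasp point (between the pads) is the TCP; z points along the fingers, y is the line along which they close (so a half turn about z gives the same grasp; the last joint's range is limited). The gripper opens to 85 mm and grips with 20 to 120 N. Pads are 22 mm wide; open, the fingers measure 114 mm over their backs; the gripper's body (76 mm by 85 mm) begins 54 mm behind the grasp point. The pads swing forward as they close: fully open they stand 13 mm farther back than shut.
Start: joints at [1.017, 0.263, -0.048, 1.259, 0, 1.415], TCP at [203.869, 483.803, 250.278] pointing down, gripper open.
Joint ranges: [-2.65, 2.65], [-0.89, 1.7], [-1.18, 1.37], [-2.13, 2.11], [-1.35, 1.29], [-3.14, 3.14]. Speed limits (rad/s): [1.89, 1.89, 2.57, 2.79, 3.14, 3.14].

### API

Orientations are given as [roll, pitch, yaw] about the fixed x, y, z axes, in that order (R = Rz(yaw) Ry(pitch) Rx(roll)).
In Python, from workcell import sensors, optics, workorder gives the robot as it stands.
- The arm moves only by the tool move_arm, never from a script. Its argument "motion" is a list of rows, each a list of 6 numbers: the shift along the world's x, y, z in cm, then the turn, a rotation vector about the world's x, y, z in rad. A call has 1 to 10 rows; each row is the pose to reach, as a shift and turn from the pose commanded when the call began; what a row does not reach only later rows make up. A row lasts 1/10 s, in which the tool goes at most 50 mm and 8.59 degrees, less where a joint would pass 70% of its speed; a pose out of reach is approached as far as the arm can. A call with a gripper value outside its range is refused whole. "gripper" is the gripper's target within -1 to 1 (fully open at 1, half-way at 0, shut at -1), set as the call begins (left out, the last holds). The fingers move at their own pace and stop on an object; "squeeze" is the grip in N (left out, the last holds). Time passes only in rows, so rows that repeat a pose let the fingers close. It gives the time, the measured TCP pose, the force, the opening and the grip force at its end, in the units of the state.
- sensors.sense(): the state, without advancing time (a new reading comes with each control period).
- optics.capture(name): name is "side" or "top"; returns the picture (420x560x3 uint8, red, green, blue); there is no depth.
- optics.camera_info(name): a dict with "mtx" (3x3 intrinsics, pixels), "position" and "orientation" of the camera in the world. Camera axes: x right, y up, looking along -z (the intrinsics and any distortion apply to the point x, -y, -z); pixel columns grow to the right and rows downward; lengths in mm; the calibration is good to about 2 mm. A picture is of the moment at which its call begins. camera_info takes no time and is no camera call.
- workorder.close_job(): hands the job in; it is judged then, once.
The state is a dict: "clock": time; "joint_pos": joint angles; "joint_vel": joint speeds; "effort": joint torques, N m; "ee_pos": TCP position; "ee_rot": TCP orientation; "force": force on the tool from outside, world axes, zero at the start; "torque": the same for the moment, N m; "finger_gap": opening from 0.0 (shut) to 1.0 (fully open); "grip_force": force on a finger pad.
Only numpy, scipy, OpenCV 4.12 (cv2) and the standard library are available. Lean on these libraries where they do the work, as an engineer would, in place of code of your own. Each camera call takes 0.05 s, during which the arm holds its last target. There are 200 camera calls.

### The job

The black post has been left standing on the seam of the small vacuum chamber: move it away and set it down gently, upright, on the glass plate. Then take the leak-detector pen from its rest and, pen upright, pass its tip slowly (about 2 to 3 cm a second) along the whole seam from the pipe-port end to the other end, just above or lightly touching the seam without pressing hard. Finally hang the pen gently back in its rest, and leave everything else where it stands.

Things in the scene. Friction and masses are not known exactly. Their poses are not given: they have to be found in the camera images.
- chamber: Fixed aluminium box, 110 mm (own x) x 150 mm (own y, the long way) x 60 mm tall, origin at the centre of its underside, z up. Its top is two cover plates that meet in a straight dark seam, a groove 4 mm wide and 2 mm deep (too narrow for the pen's blunt 6 mm tip to go into), running its whole length along own y at own x = 0. A short steel pipe port (flange 40 mm across, at 28 mm height) sticks 30 mm out of its +y end.
- seam_start (a point): Point on the seam's centre line at the level of the chamber's top (60 mm above the table), 15 mm in from the pipe-port (+y) end. Its axes are the chamber's: the seam runs along own -y from here.
- seam_end (a point): Point on the seam at the same level, 15 mm in from the end without the port, 120 mm from seam_start.
- post_mid (a point): Half-way up the loose post: a black round column 20 mm across on a dark steel disc foot 50 mm across and 10 mm thick, 90 mm tall in all, 0.2 kg (hidden mass varies). This point is on the axis, 45 mm above its underside; z along the axis. It starts upright on the chamber's top, across the seam. Grip the column above the foot.
- post_foot (a point): Centre of the post's underside, z up along its axis.
- plate: Fixed greenish glass plate lying on the table, 150 mm (own x) x 140 mm (own y) x 6 mm thick; origin at the centre of its underside, on the table. It starts empty.
- rest: Fixed pen rest: base 100 x 80 x 8 mm with a column at its back (own x 24 to 40 mm) carrying two level prongs at own y either side, each 15 mm wide, with a 26 mm slot between them, open to own -x; the prongs run from own x = -30 mm to the column and are 8 mm thick, their tops and the column's top 90 mm above the table. Origin under the slot's middle, z up.
- rest_slot (a point): Middle of the rest's slot at the level of the prongs' tops, 90 mm above the table, where the pen's axis hangs. Axes as the rest.
- pen_grip (a point): Middle of the pen's round grey handle, 22 mm across and 54 mm long (27 mm above and below this point), z along the pen, up. The pen is 130 mm long, 0.08 kg: tip at the bottom, thin nozzle 6 mm across with a flat end, body 14 mm across, then a black collar 44 mm across and 6 mm thick whose underside is 70 mm above the tip, then the handle. It hangs upright by the collar on the rest's prongs; lift it straight up by the handle, and lower it back from above.
- pen_tip (a point): The pen's tip, on its axis 105 mm below pen_grip; z up along the pen.
- pedestal: Bystander, to be left alone: loose plain solid steel cylinder, 32 mm across, 50 mm tall. Origin at its underside.
- jar: Bystander, to be left alone: loose closed jar with a lid, 56 mm across, 85 mm tall. Origin at its underside.
- beaker: Bystander, to be left alone: loose open beaker, 70 mm across, 90 mm tall. Origin at its underside.
- tape: Bystander, to be left alone: loose tape roll lying flat, 70 mm across, 18 mm high. Origin at its underside.
- driver: Bystander, to be left alone: loose screwdriver lying flat, about 200 mm long. Origin at its underside.
- mouse: Bystander, to be left alone: loose black computer mouse, 105 x 60 mm, 32 mm high. Origin at its underside.

How it is judged (in metres and radians):
On the way, in this order (a step that is already met when the one before it is completed fails the run):
1. the black post stands upright on the glass plate, let go (x of post_foot in the frame of plate between -0.055 and 0.055 m and y of post_foot in the frame of plate between -0.05 and 0.05 m and z of post_foot in the frame of plate between 0.002 and 0.01 m and angle between post_foot's own z axis and vertical below 0.1 rad and contact force between the fingers and post below 0.3 N and linear speed of post below 0.03 m/s), for 0.2 s.
2. the pen is lifted out of its rest, its tip above the prongs (z of pen_tip in the frame of rest_slot above 0 m), for 0.1 s.
3. the pen's tip passes slowly (under 7 cm/s) at the port end of the seam, within 8 mm of it sideways and 10 mm above it (x of pen_tip in the frame of seam_start between -0.008 and 0.008 m and z of pen_tip in the frame of seam_start between -0.004 and 0.01 m and y of pen_tip in the frame of seam_start between -0.012 and 0.025 m and angle between pen_tip's own z axis and vertical below 0.5 rad and linear speed of pen below 0.07 m/s), for 0.1 s.
4. the pen's tip passes slowly (under 7 cm/s) at the second of six points along the seam, within 8 mm of it sideways and 10 mm above it (x of pen_tip in the frame of seam_start between -0.008 and 0.008 m and z of pen_tip in the frame of seam_start between -0.004 and 0.01 m and y of pen_tip in the frame of seam_start between -0.032 and -0.016 m and angle between pen_tip's own z axis and vertical below 0.5 rad and linear speed of pen below 0.07 m/s), for 0.1 s.
5. the pen's tip passes slowly (under 7 cm/s) at the third of six points along the seam, within 8 mm of it sideways and 10 mm above it (x of pen_tip in the frame of seam_start between -0.008 and 0.008 m and z of pen_tip in the frame of seam_start between -0.004 and 0.01 m and y of pen_tip in the frame of seam_start between -0.056 and -0.04 m and angle between pen_tip's own z axis and vertical below 0.5 rad and linear speed of pen below 0.07 m/s), for 0.1 s.
6. the pen's tip passes slowly (under 7 cm/s) at the fourth of six points along the seam, within 8 mm of it sideways and 10 mm above it (x of pen_tip in the frame of seam_start between -0.008 and 0.008 m and z of pen_tip in the frame of seam_start between -0.004 and 0.01 m and y of pen_tip in the frame of seam_start between -0.08 and -0.064 m and angle between pen_tip's own z axis and vertical below 0.5 rad and linear speed of pen below 0.07 m/s), for 0.1 s.
7. the pen's tip passes slowly (under 7 cm/s) at the fifth of six points along the seam, within 8 mm of it sideways and 10 mm above it (x of pen_tip in the frame of seam_start between -0.008 and 0.008 m and z of pen_tip in the frame of seam_start between -0.004 and 0.01 m and y of pen_tip in the frame of seam_start between -0.104 and -0.088 m and angle between pen_tip's own z axis and vertical below 0.5 rad and linear speed of pen below 0.07 m/s), for 0.1 s.
8. the pen's tip passes slowly (under 7 cm/s) at the far end of the seam, within 8 mm of it sideways and 10 mm above it (x of pen_tip in the frame of seam_start between -0.008 and 0.008 m and z of pen_tip in the frame of seam_start between -0.004 and 0.01 m and y of pen_tip in the frame of seam_start between -0.145 and -0.108 m and angle between pen_tip's own z axis and vertical below 0.5 rad and linear speed of pen below 0.07 m/s), for 0.1 s.
At the end, for the whole second after the job is handed in: The post stands upright (within 0.1 rad) on the glass plate, its axis at least 20 mm inside the plate's edges; the pen hangs upright (within 0.12 rad) by its collar on the rest's prongs, its axis within 14 mm of the slot's middle; both are at rest (x of post_foot in the frame of plate between -0.055 and 0.055 m and y of post_foot in the frame of plate between -0.05 and 0.05 m and z of post_foot in the frame of plate between 0.002 and 0.01 m and angle between post_foot's own z axis and vertical below 0.1 rad and horizontal distance between pen_tip and rest_slot below 0.014 m and z of pen_tip in the frame of rest_slot between -0.076 and -0.064 m and angle between pen_tip's own z axis and vertical below 0.12 rad and linear speed of each of post, pen below 0.02 m/s); the robot touches nothing.
It fails at once if the post is toppled (leans over 0.6 rad) (angle between post_foot's own z axis and vertical above 0.6 rad).
It fails at once if the pen is pressed hard on the chamber (over 20 N) (contact force between pen and chamber above 20 N).
It fails at once if the post is let fall instead of being set down (faster than 0.6 m/s, out of the fingers) (contact force between the fingers and post below 0.1 N and linear speed of post above 0.6 m/s).
It fails at once if the pen is let fall instead of being set down (faster than 0.6 m/s, out of the fingers) (contact force between the fingers and pen below 0.1 N and linear speed of pen above 0.6 m/s).
It fails at once if a bystander is moved more than 40 mm (distance of any of pedestal, jar, beaker, tape, driver, mouse from where it was at the start of the episode above 0.04 m).
It also fails if it takes over 67 s, if anything falls off the work surface, if the arm or the gripper's body presses on something with over 40 N, if the wrist force passes 120 N, or if a joint passes its speed limit or range.

## Working session

There is one attempt and no reset: what is moved stays moved. The work goes in short steps, Python scripts to look and compute and a tool call to move; the robot and the scene stay as the last step left them, time stands still between calls to the robot, and variables do not carry over. Pictures are saved under pics/ and viewed, at most 12 in all, crops included, and the job is handed in when it is done.

Besides the shell and the picture viewer there is one more tool, called after "Emit:" as a command line: name --pt "numbers of a row" for each row, then --argument value for the rest. move_arm: Moves the arm, as the interface text tells. Its arguments: {"type":"object","properties":{"motion":{"type":"array"},"gripper":{"type":"number"},"squeeze":{"type":"number"}},"required":["motion"]}

```bash
mkdir -p pics; ls
python3 - <<'E'
from workcell import sensors, optics
import cv2
for n in("top","side"):
    im=optics.capture(n); cv2.imwrite(f"pics/{n}0.png",im[:,:,::-1]); i=optics.camera_info(n); print(n,i)
print(sensors.sense())
E
```

```text
pics
top {'mtx': array([[384.64736448,   0.        , 284.1881557 ],
       [  0.        , 384.64736448, 213.86072055],
       [  0.        ,   0.        ,   1.        ]]), 'position': array([384.84129649, -10.72086484, 936.7169435 ]), 'orientation': array([ 0.21107495, -0.00372788, -1.3974846 ])}
side {'mtx': array([[396.67919596,   0.        , 275.36770413],
       [  0.        , 396.67919596, 206.06564099],
       [  0.        ,   0.        ,   1.        ]]), 'position': array([114.42853146, 428.60968356, 551.51729413]), 'orientation': array([ 0.97610808,  0.01063404, -2.31644902])}
{'clock': 0.1, 'joint_pos': array([ 1.01671048e+00,  2.63496633e-01, -4.88510285e-02,  1.25938933e+00,
        9.49105845e-06,  1.41550179e+00]), 'joint_vel': array([ 0.00074446, -0.00116329,  0.0031737 ,  0.00198823,  0.00074472,
       -0.00036915]), 'effort': array([ 3.60431572e-03, -6.38575530e+01,  3.85066545e+01,  9.88594315e-03,
       -1.28837819e-04, -1.65264214e-05]), 'ee_pos': array([203.74647367, 483.62066408, 249.87024059]), 'ee_rot': array([-3.14066478e+00, -1.54869933e-04,  2.74280126e+00]), 'force': array([ 0.11336397,  0.31312884, -0.25908291]), 'torque': array([ 0.00285033, -0.00967847, -0.06552909]), 'grip_force': 0.0, 'finger_gap': 0.999303546138041}
```

View pics/top0.png

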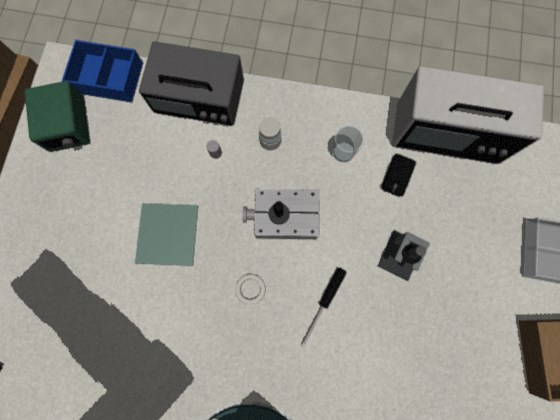

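View pics/side0.png

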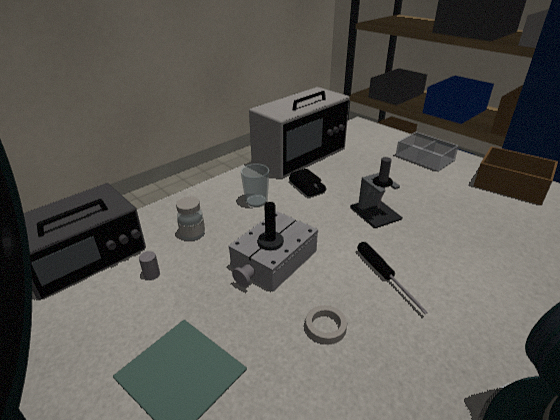

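The top view shows the chamber at (287,213) with its port at (248,214), the post top at (279,207), the plate at (167,234), and the pen and rest at (404,253). In the side view the post is at (270,225), the pen at (385,170) and the plate at (180,370). Next I'll enlarge the chamber and the rest.

```bash
cat > h.py <<'E'
import numpy as np, cv2
from scipy.spatial.transform import Rotation as R
from workcell import sensors, optics
def cam(n):
    i=optics.camera_info(n); return i["mtx"],np.array(i["position"]),R.from_euler("xyz",i["orientation"]).as_matrix()
def ray(n,u,v):
    K,p,r=cam(n); d=r@np.array([(u-K[0,2])/K[0,0],-(v-K[1,2])/K[1,1],-1]); return p,d/np.linalg.norm(d)
def onz(n,u,v,z):
    p,d=ray(n,u,v); return (p+d*(z-p[2])/d[2]).round(1)
def proj(n,P):
    K,p,r=cam(n); c=r.T@(np.array(P,float)-p); return (K[0,2]-K[0,0]*c[0]/c[2], K[1,2]+K[1,1]*c[1]/c[2])
def tri(a,b):
    (p,d),(q,e)=ray("top",*a),ray("side",*b)
    s=np.linalg.lstsq(np.c_[d,-e],q-p,rcond=None)[0]; A=p+d*s[0];B=q+e*s[1]; return ((A+B)/2).round(1),np.linalg.norm(A-B).round(1)
E
python3 - <<'E'
import cv2,numpy as np
t=cv2.imread("pics/top0.png");s=cv2.imread("pics/side0.png")
c=lambda im,x,y,w,h:cv2.convertScaleAbs(cv2.resize(im[y:y+h,x:x+w],(400,300),interpolation=cv2.INTER_CUBIC),alpha=1.6)
cv2.imwrite("pics/c0.png",np.vstack([np.hstack([c(t,235,175,100,75),c(t,360,215,100,75)]),np.hstack([c(s,225,195,100,75),c(s,335,150,100,75)])]))
from h import *
im=t[:,:,::-1].astype(int)
m=((im[...,1]-im[...,0]>20)&(im[...,1]>im[...,2])).astype(np.uint8); m[:,:120]=0;m[:180]=0
cs=max(cv2.findContours(m,0,2)[0],key=cv2.contourArea); b=cv2.boxPoints(cv2.minAreaRect(cs)); print(b)
q=[onz("top",u,v,6) for u,v in b]; print(q,np.mean(q,0))
E
```

```text
[[135.79005 261.98895]
 [138.89503 202.99448]
 [196.26244 206.01382]
 [193.15746 265.0083 ]]
[array([403.3, 351.6,   6. ]), array([546.5, 380.8,   6. ]), array([563.7, 238.7,   6. ]), array([420.1, 214.1,   6. ])] [483.4 296.3   6. ]
```

View pics/c0.png

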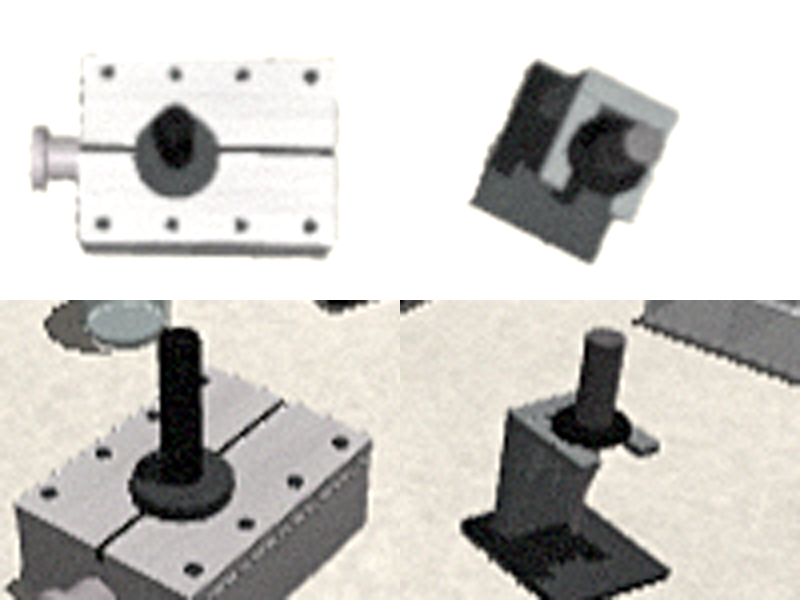

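The crop resolves the seam ends, the post's foot and top, and the pen's collar and handle. In the top image the seam ends are at (254.5,212) and (318.2,213.2).

Run:
```python
from h import *
print("seamP",onz("top",254.5,212,60),tri((254.5,212),(250,259.25)),onz("side",250,259.25,60))
print("seamF",onz("top",318.25,213.25,60),tri((318.25,213.25),(295.75,220.5)),onz("side",295.75,220.5,60))
print("foot",onz("top",279.25,214.25,70),onz("side",270.25,240,70))
print("ptop",onz("top",279,203.75,150),onz("side",270,203,150))
print("collar",onz("top",411.25,253.75,96),onz("side",383.25,180.75,96))
print("handle",onz("top",420.75,251.25,152),onz("side",386.75,159.25,152))
print("plate side",onz("side",180.5,370,6))
for P in [(203.87,483.8,250)]: print(proj("top",P),proj("side",P))
```

```text
seamP [562.8  87.4  60. ] (array([563.5,  87.5,  52.1]), np.float64(2.3)) [555.4  92.3  60. ]
seamF [585.6 -59.5  60. ] (array([586.9, -59.7,  55.3]), np.float64(0.5)) [582.7 -54.9  60. ]
foot [565.5  29.2  70. ] [562.1  35.5  70. ]
ptop [570.9  30.  150. ] [567.6  29.3 150. ]
collar [ 523.  -272.1   96. ] [ 519.7 -269.6   96. ]
handle [ 522.3 -273.4  152. ] [ 517.8 -266.2  152. ]
plate side [482.5 293.9   6. ]
(np.float64(-24.0004225164343), np.float64(352.5415951841369)) (np.float64(73.84153314281298), np.float64(688.824814470805))
```

Emit:
move_arm --pt "3 -3.7 0 0 0 0" --pt "6 -7.4 0 0 0 0" --pt "9 -11.2 0 0 0 0" --pt "12 -15 0 0 0 0" --pt "15 -18.8 0 0 0 0" --pt "18 -22.5 0 0 0 0" --pt "21 -26.3 0 0 0 0" --pt "24 -30 0 0 0 0" --pt "27 -33.8 0 0 0 0" --pt "29 -36.3 0 0 0 0" --gripper 1 --squeeze 40

```text
clock: 1.1
ee_pos: [495.3, 118.2, 250.0]
ee_rot: [-3.141, -0.0, 2.741]
force: [-0.0, 0.4, 0.2]
finger_gap: 1.001
grip_force: 0.0
```

Emit:
move_arm --pt "3 -4 0 0 0 0" --pt "6 -7.5 0 0 0 0" --pt "7.3 -9.1 0 0 0 0" --pt "7.3 -9.1 -1 0 0 0" --pt "7.3 -9.1 -3 0 0 0" --pt "7.3 -9.1 -4.5 0 0 0" --pt "7.3 -9.1 -5 0 0 0" --pt "7.3 -9.1 -5 0 0 0"

```text
clock: 1.9
ee_pos: [566.1, 30.4, 199.7]
ee_rot: [-3.141, -0.001, 2.743]
force: [-0.4, 0.1, 0.4]
finger_gap: 1.006
grip_force: 0.0
```

Run:
```python
from h import *
s=sensors.sense();print(s["clock"],s["ee_pos"],s["ee_rot"],s["force"])
t=optics.capture("top")[...,::-1];sd=optics.capture("side")[...,::-1]
P=s["ee_pos"];print(proj("top",P),proj("side",P))
c=lambda im,x,y:cv2.convertScaleAbs(cv2.resize(im[y:y+130,x:x+100],(400,520),interpolation=cv2.INTER_CUBIC),alpha=1.6)
cv2.imwrite("pics/a1.png",np.hstack([c(t,235,140),c(sd,220,150)]))
```

```text
1.9 [566.07074424  30.42144943 199.71686177] [-3.14120671e+00 -1.47683672e-03  2.74339851e+00] [-0.38813625  0.07262309  0.40139253]
(np.float64(278.099996348183), np.float64(200.14164309726567)) (np.float64(269.58181652989833), np.float64(179.99298087774974))
```

View pics/a1.png

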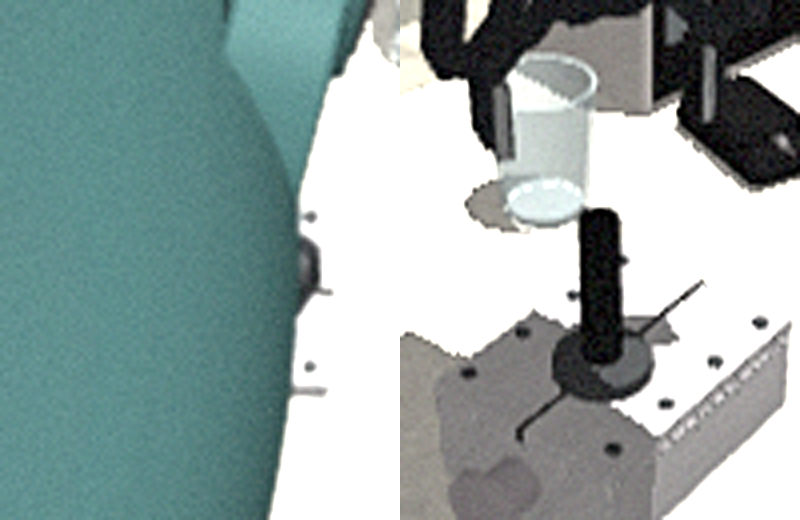

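The arm covers the top view. In the side crop the two fingers (crop x 505 and 705) straddle the post (x≈600), so the alignment is good. I'll go down.

Emit:
move_arm --pt "0 0 -2 0 0 0" --pt "0 0 -4 0 0 0" --pt "0 0 -6 0 0 0" --pt "0 0 -7.5 0 0 0" --pt "0 0 -8.2 0 0 0" --pt "0 0 -8.2 0 0 0"

```text
clock: 2.6
ee_pos: [566.8, 29.9, 118.2]
ee_rot: [-3.141, -0.0, 2.743]
force: [-0.3, -0.9, 0.7]
finger_gap: 1.0
grip_force: 0.0
```

Emit:
move_arm --pt "0 0 0 0 0 0" --pt "0 0 0 0 0 0" --pt "0 0 0 0 0 0" --pt "0 0 0 0 0 0" --pt "0 0 0 0 0 0" --pt "0 0 0 0 0 0" --pt "0 0 0 0 0 0" --pt "0 0 0 0 0 0" --gripper -1 --squeeze 40

```text
clock: 3.4
ee_pos: [566.9, 29.8, 118.4]
ee_rot: [3.141, 0.0, 2.743]
force: [0.9, 1.6, 2.8]
finger_gap: 0.224
grip_force: 39.2
```

Emit:
move_arm --pt "0 0 0.5 0 0 0" --pt "0 0 1.5 0 0 0" --pt "0 0 3 0 0 0" --pt "0 0 4 0 0 0" --pt "-0.5 1.5 4.5 0 0 0" --pt "-1.3 4 5 0 0 0" --pt "-2.2 7 5 0 0 0" --pt "-3.2 10 5 0 0 0" --pt "-4.2 13 5 0 0 0" --pt "-5.1 16 5 0 0 0"

```text
clock: 4.4
ee_pos: [514.6, 191.6, 168.4]
ee_rot: [-3.142, -0.0, 2.743]
force: [0.2, -0.2, -2.2]
finger_gap: 0.225
grip_force: 39.1
```

Emit:
move_arm --pt "-1 3 0 0 0 0" --pt "-2 6 0 0 0 0" --pt "-2.8 8.5 0 0 0 0" --pt "-3.3 10.2 0 0 0 0" --pt "-3.3 10.5 -1.5 0 0 0" --pt "-3.3 10.5 -3.5 0 0 0" --pt "-3.3 10.5 -5.5 0 0 0" --pt "-3.3 10.5 -7.5 0 0 0" --pt "-3.3 10.5 -8.5 0 0 0" --pt "-3.3 10.5 -8.5 0 0 0"

```text
clock: 5.4
ee_pos: [481.8, 294.8, 82.4]
ee_rot: [-3.14, -0.002, 2.743]
force: [0.0, 0.3, -2.6]
finger_gap: 0.218
grip_force: 39.3
```

Run:
```python
from h import *
s=sensors.sense();print(s["clock"],s["ee_pos"],s["force"])
t=optics.capture("top")[...,::-1];sd=optics.capture("side")[...,::-1]
c=lambda im,x,y:cv2.convertScaleAbs(cv2.resize(im[y:y+150,x:x+200],(400,300),interpolation=cv2.INTER_CUBIC),alpha=1.6)
cv2.imwrite("pics/a2.png",np.hstack([c(t,210,140),c(sd,80,270)]))
```

```text
5.4 [481.80597779 294.8491555   82.36142982] [ 0.0232052   0.27931121 -2.64738839]
```

View pics/a2.png

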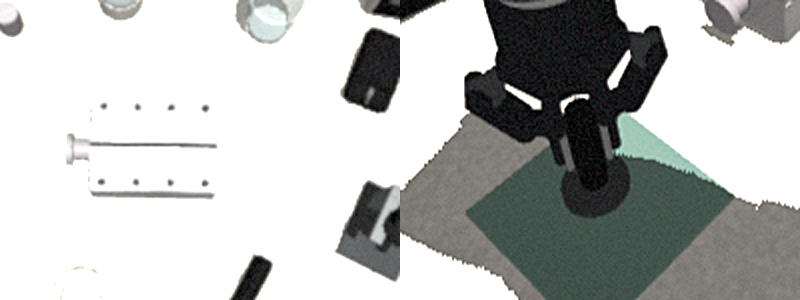

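The post is held over the middle of the glass plate and the chamber is now clear. I'll lower it slowly.

Emit:
move_arm --pt "0 0 -0.5 0 0 0" --pt "0 0 -1 0 0 0" --pt "0 0 -1.3 0 0 0" --pt "0 0 -1.5 0 0 0" --pt "0 0 -1.6 0 0 0" --pt "0 0 -1.7 0 0 0" --pt "0 0 -1.75 0 0 0" --pt "0 0 -1.8 0 0 0" --pt "0 0 -1.8 0 0 0"

```text
clock: 6.4
ee_pos: [482.9, 294.8, 65.3]
ee_rot: [3.142, 0.0, 2.743]
force: [0.1, -0.2, -2.4]
finger_gap: 0.222
grip_force: 39.3
```

Emit:
move_arm --pt "0 0 -0.05 0 0 0" --pt "0 0 -0.1 0 0 0" --pt "0 0 -0.1 0 0 0" --pt "0 0 -0.1 0 0 0"

```text
clock: 6.8
ee_pos: [483.0, 294.9, 64.4]
ee_rot: [3.141, 0.0, 2.743]
force: [-0.5, -0.5, 0.7]
finger_gap: 0.223
grip_force: 39.3
```

Contact. Release and go up.

Emit:
move_arm --pt "0 0 0 0 0 0" --pt "0 0 0 0 0 0" --pt "0 0 0 0 0 0" --pt "0 0 0 0 0 0" --pt "0 0 0 0 0 0" --pt "0 0 0 0 0 0" --pt "0 0 0 0 0 0" --pt "0 0 0 0 0 0" --gripper 1

```text
clock: 7.6
ee_pos: [482.8, 294.8, 64.3]
ee_rot: [-3.142, -0.0, 2.743]
force: [-1.4, -0.4, 0.4]
finger_gap: 1.0
grip_force: 0.0
```

Emit:
move_arm --pt "0 0 1 0 0 0" --pt "0 0 3 0 0 0" --pt "0 0 6 0 0 0" --pt "0 0 10 0 0 0" --pt "0 0 14 0 0 0" --pt "0 0 17 0 0 0" --pt "0 0 18 0 0 0"

```text
clock: 8.3
ee_pos: [483.6, 295.2, 248.1]
ee_rot: [3.138, 0.003, 2.743]
force: [0.6, -0.4, 0.5]
finger_gap: 1.001
grip_force: 0.0
```

Run:
```python
from h import *
s=sensors.sense();print(s["clock"],s["ee_pos"],s["finger_gap"])
t=optics.capture("top")[...,::-1];sd=optics.capture("side")[...,::-1]
cv2.imwrite("pics/t3.png",t);cv2.imwrite("pics/s3.png",sd)
c=lambda im,x,y:cv2.convertScaleAbs(cv2.resize(im[y:y+75,x:x+100],(400,300),interpolation=cv2.INTER_CUBIC),alpha=1.6)
cv2.imwrite("pics/a3.png",np.vstack([np.hstack([c(t,235,175),c(t,360,215)]),np.hstack([c(sd,225,205),c(sd,130,325)])]))
```

```text
8.3 [483.58374921 295.18235483 248.14399305] 1.0005723998161709
```

View pics/a3.png

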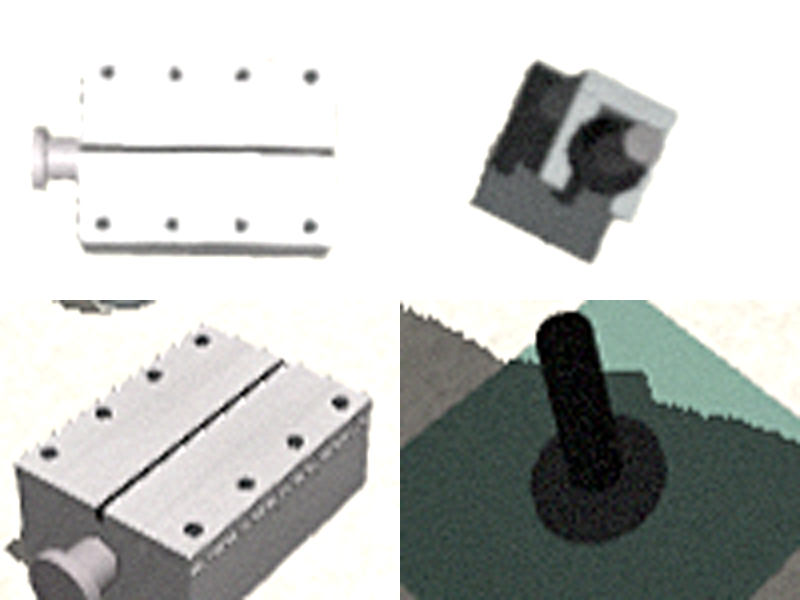

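The post stands upright on the plate, at (590,480) in the crop. The chamber seam is now fully visible, with ends at top pixels (255,212) and (318.2,213.2). The pen is still in its rest. Next I go over to the pen.

Emit:
move_arm --pt "0.3 -3 0 0 0 0" --pt "0.5 -7 0 0 0 0" --pt "0.8 -11.5 0 0 0 0" --pt "1.1 -16 0 0 0 0" --pt "1.4 -20.5 0 0 0 0" --pt "1.7 -25 0 0 0 0" --pt "2 -29.5 0 0 0 0" --pt "2.3 -34 0 0 0 0" --pt "2.6 -38.5 0 0 0 0" --pt "3 -43 0 0 0 0"

```text
clock: 9.4
ee_pos: [512.0, -136.9, 242.9]
ee_rot: [3.142, -0.002, 2.743]
force: [1.0, 0.3, -0.4]
finger_gap: 1.001
grip_force: 0.0
```

Emit:
move_arm --pt "0.4 -4.5 0 0 0 0" --pt "0.8 -9 0 0 0 0" --pt "1 -12 0 0 0 0" --pt "1 -13.7 0 0 0 0" --pt "1 -13.7 -2 0 0 0" --pt "1 -13.7 -4 0 0 0" --pt "1 -13.7 -5 0 0 0" --pt "1 -13.7 -5.5 0 0 0" --pt "1 -13.7 -5.5 0 0 0" --pt "1 -13.7 -5.5 0 0 0"

```text
clock: 10.4
ee_pos: [523.1, -272.1, 189.9]
ee_rot: [-3.141, 0.001, 2.743]
force: [0.6, 0.2, 0.2]
finger_gap: 1.005
grip_force: 0.0
```

Run:
```python
from h import *
s=sensors.sense();print(s["clock"],s["ee_pos"],s["ee_rot"])
sd=optics.capture("side")[...,::-1];t=optics.capture("top")[...,::-1]
P=s["ee_pos"];print([proj("side",P+[0,0,z-P[2]]) for z in(P[2],152)])
c=lambda im,x,y:cv2.convertScaleAbs(cv2.resize(im[y:y+100,x:x+100],(400,400),interpolation=cv2.INTER_CUBIC),alpha=1.6)
cv2.imwrite("pics/a4.png",np.hstack([c(sd,335,115),c(t,360,190)]))
```

```text
10.4 [ 523.12956404 -272.08940382  189.92771796] [-3.14141428e+00  7.61247527e-04  2.74311622e+00]
[(np.float64(388.83362236564363), np.float64(141.57801116500576)), (np.float64(386.23105626058265), np.float64(157.57063283639002))]
```

View pics/a4.png

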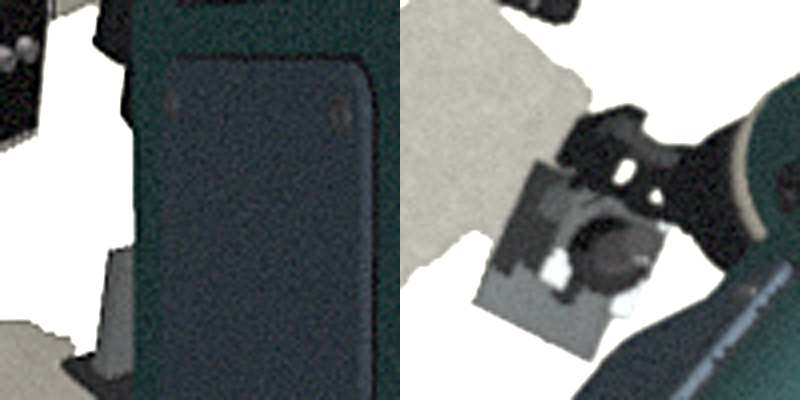

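The side view is blocked by the arm. The top crop shows the pen handle at (635,250) with one finger at (610,140) beside it and clear of it. I'll descend and grip.

Emit:
move_arm --pt "0 0 -2 0 0 0" --pt "0 0 -4 0 0 0" --pt "0 0 -5.2 0 0 0" --pt "0 0 -5.9 0 0 0" --pt "0 0 -6.2 0 0 0" --pt "0 0 -6.2 0 0 0"

```text
clock: 11.1
ee_pos: [523.0, -272.3, 127.5]
ee_rot: [-3.142, 0.0, 2.743]
force: [0.7, -0.3, 0.1]
finger_gap: 1.005
grip_force: 0.0
```

Emit:
move_arm --pt "0 0 0 0 0 0" --pt "0 0 0 0 0 0" --pt "0 0 0 0 0 0" --pt "0 0 0 0 0 0" --pt "0 0 0 0 0 0" --pt "0 0 0 0 0 0" --pt "0 0 0 0 0 0" --pt "0 0 0 0 0 0" --gripper -1 --squeeze 35

```text
clock: 11.9
ee_pos: [523.0, -272.2, 127.5]
ee_rot: [-3.142, 0.0, 2.743]
force: [-1.1, 0.9, 4.5]
finger_gap: 0.252
grip_force: 34.1
```

Emit:
move_arm --pt "0 0 0.5 0 0 0" --pt "0 0 1.5 0 0 0" --pt "0 0 3 0 0 0" --pt "0 0 5 0 0 0" --pt "0 0 7 0 0 0" --pt "0 0 8.7 0 0 0" --pt "0 0 9.7 0 0 0" --pt "0 0 10 0 0 0" --pt "0 0 10 0 0 0" --pt "0 0 10 0 0 0"

```text
clock: 12.9
ee_pos: [522.6, -272.0, 226.5]
ee_rot: [3.141, -0.001, 2.743]
force: [-0.2, 0.2, -0.5]
finger_gap: 0.244
grip_force: 34.3
```

Emit:
move_arm --pt "0.2 1.5 0 0 0 0" --pt "0.5 4.5 0 0 0 0" --pt "0.9 8 0 0 0 0" --pt "1.4 12 0 0 0 0" --pt "1.9 16 0 0 0 0" --pt "2.4 20 0 0 0 0" --pt "2.9 24 0 0 0 0" --pt "3.4 28 0 0 0 0" --pt "3.8 31.5 0 0 0 0" --pt "4 33.5 0 0 0 0"

```text
clock: 13.9
ee_pos: [562.2, 66.0, 226.8]
ee_rot: [3.141, -0.001, 2.745]
force: [-0.4, -0.1, -0.4]
finger_gap: 0.244
grip_force: 34.4
```

Emit:
move_arm --pt "0 1 -0.5 0 0 0" --pt "0.06 1.5 -1.5 0 0 0" --pt "0.06 1.5 -2.8 0 0 0" --pt "0.06 1.5 -3.5 0 0 0" --pt "0.06 1.5 -3.8 0 0 0" --pt "0.06 1.5 -3.8 0 0 0"

```text
clock: 14.5
ee_pos: [563.3, 77.3, 188.9]
ee_rot: [-3.141, -0.001, 2.742]
force: [-0.3, 0.3, 0.3]
finger_gap: 0.248
grip_force: 34.4
```

Run:
```python
from h import *
s=sensors.sense();print(s["clock"],s["ee_pos"],s["ee_rot"],s["force"],s["finger_gap"])
sd=optics.capture("side")[...,::-1]
P=s["ee_pos"];print("tip exp",proj("side",P-[0,0,107.5]))
cv2.imwrite("pics/s5.png",sd)
cv2.imwrite("pics/a5.png",cv2.convertScaleAbs(cv2.resize(sd[150:290,210:350],(700,700)[:2],interpolation=cv2.INTER_CUBIC),alpha=1.6)[0:600])
```

```text
14.5 [563.25424183  77.27993845 188.85370023] [-3.14123590e+00 -6.87230309e-04  2.74201113e+00] [-0.28328302  0.32600288  0.2742565 ] 0.24796340102585201
tip exp (np.float64(252.99995827167066), np.float64(244.72838285142703))
```

View pics/a5.png

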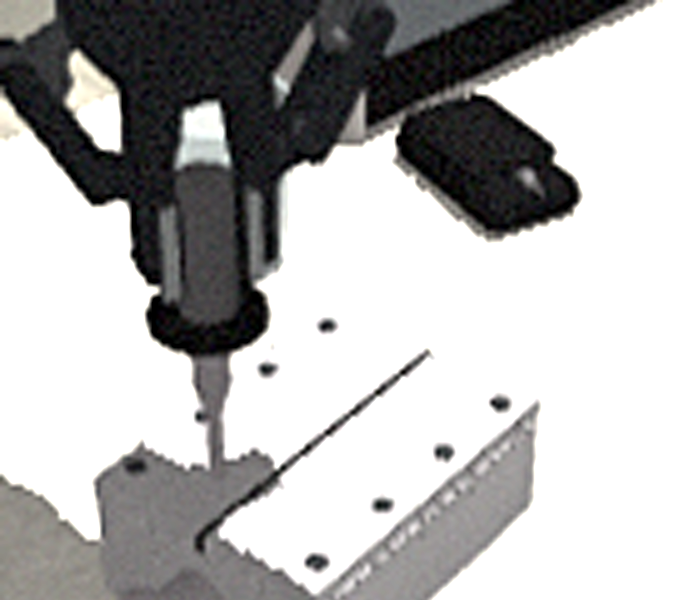

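The pen hangs straight in the grip. Its tip is at side pixel (253.0,243.6), against an expected (253.0,244.7). I'll lower it close to the surface, where the tip and the seam compare directly.

Emit:
move_arm --pt "0 0 -0.5 0 0 0" --pt "0 0 -0.9 0 0 0" --pt "0 0 -1.2 0 0 0" --pt "0 0 -1.4 0 0 0" --pt "0 0 -1.5 0 0 0" --pt "0 0 -1.6 0 0 0" --pt "0 0 -1.6 0 0 0"

```text
clock: 15.25
ee_pos: [563.5, 77.8, 173.2]
ee_rot: [-3.142, -0.0, 2.743]
force: [-0.2, -0.3, -0.9]
finger_gap: 0.245
grip_force: 34.4
```

Run:
```python
from h import *
s=sensors.sense();print(s["clock"],s["ee_pos"],s["force"])
sd=optics.capture("side")[...,::-1]
P=s["ee_pos"];T=P-[0,0,107.5];print("tip exp",proj("side",T))
for q in [(562.8,87.4,60),(585.6,-59.5,60)]: print(proj("side",q))
cv2.imwrite("pics/s6.png",sd)
cv2.imwrite("pics/a6.png",cv2.convertScaleAbs(cv2.resize(sd[205:280,230:330],(800,600),interpolation=cv2.INTER_CUBIC),alpha=1.6))
```

```text
15.25 [563.46016367  77.81362331 173.24353959] [-0.1556864  -0.32892253 -0.93577525]
tip exp (np.float64(253.06281155796677), np.float64(251.2524360455681))
(np.float64(249.4856409051433), np.float64(256.08547058145126))
(np.float64(296.31058041176186), np.float64(219.02189472358566))
```

View pics/a6.png

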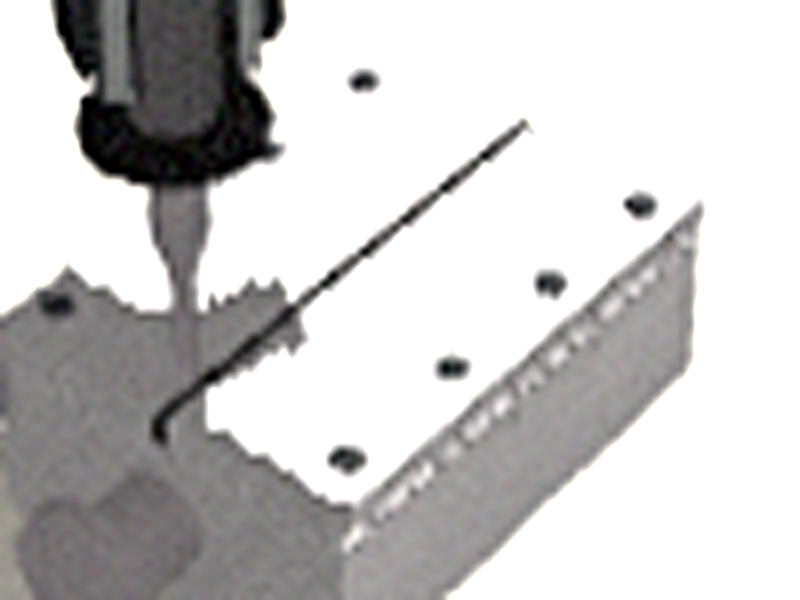

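The tip at crop (186,372) sits about 1 px from the seam line, so the sideways error is 1 to 2 mm. I'll nudge it and lower 3 mm, then sweep.

Emit:
move_arm --pt "-0.05 0 -0.1 0 0 0" --pt "-0.1 0 -0.2 0 0 0" --pt "-0.1 0 -0.3 0 0 0" --pt "-0.1 0 -0.3 0 0 0"

```text
clock: 15.7
ee_pos: [562.4, 77.8, 170.1]
ee_rot: [-3.142, -0.0, 2.743]
force: [-0.4, 0.4, -0.1]
finger_gap: 0.249
grip_force: 34.4
```

Emit:
move_arm --pt "0.04 -0.25 0 0 0 0" --pt "0.08 -0.5 0 0 0 0" --pt "0.12 -0.74 0 0 0 0" --pt "0.16 -0.99 0 0 0 0" --pt "0.2 -1.24 0 0 0 0" --pt "0.24 -1.48 0 0 0 0" --pt "0.28 -1.73 0 0 0 0" --pt "0.32 -1.98 0 0 0 0" --pt "0.36 -2.22 0 0 0 0" --pt "0.4 -2.47 0 0 0 0"

```text
clock: 16.7
ee_pos: [566.5, 52.9, 170.2]
ee_rot: [-3.142, -0.0, 2.743]
force: [-0.1, -0.1, -0.4]
finger_gap: 0.249
grip_force: 34.4
```

Emit:
move_arm --pt "0.04 -0.25 0 0 0 0" --pt "0.08 -0.5 0 0 0 0" --pt "0.12 -0.74 0 0 0 0" --pt "0.16 -0.99 0 0 0 0" --pt "0.2 -1.24 0 0 0 0" --pt "0.24 -1.48 0 0 0 0" --pt "0.28 -1.73 0 0 0 0" --pt "0.32 -1.98 0 0 0 0" --pt "0.36 -2.22 0 0 0 0" --pt "0.4 -2.47 0 0 0 0"

```text
clock: 17.7
ee_pos: [570.5, 28.2, 170.3]
ee_rot: [-3.142, -0.0, 2.743]
force: [0.4, -0.2, -1.3]
finger_gap: 0.246
grip_force: 34.4
```

Run:
```python
from h import *
s=sensors.sense();print(s["clock"],s["ee_pos"],s["force"])
sd=optics.capture("side")[...,::-1]
P=s["ee_pos"];T=P-[0,0,107.5];print("tip exp",proj("side",T),proj("side",T-[0,0,T[2]-60]))
cv2.imwrite("pics/a7.png",cv2.convertScaleAbs(cv2.resize(sd[205:280,230:330],(800,600),interpolation=cv2.INTER_CUBIC),alpha=1.6))
```

```text
17.7 [570.48761035  28.22894236 170.26376611] [ 0.38619792 -0.24059118 -1.2680726 ]
tip exp (np.float64(270.21884837753805), np.float64(239.30727129358905)) (np.float64(270.24408081549575), np.float64(240.40832674113898))
```

View pics/a7.png

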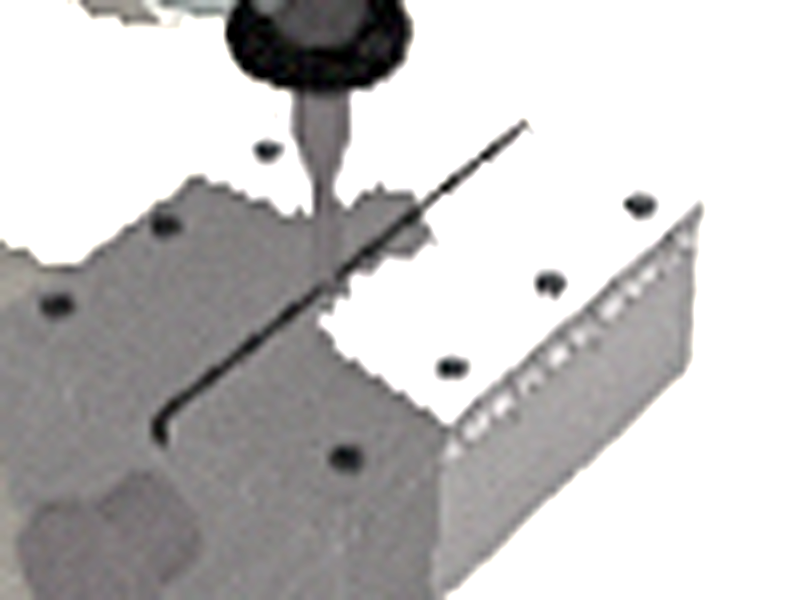

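The tip is right over the seam line at crop (325,280). I'll continue the sweep.

Emit:
move_arm --pt "0.04 -0.25 0 0 0 0" --pt "0.08 -0.5 0 0 0 0" --pt "0.12 -0.74 0 0 0 0" --pt "0.16 -0.99 0 0 0 0" --pt "0.2 -1.24 0 0 0 0" --pt "0.24 -1.48 0 0 0 0" --pt "0.28 -1.73 0 0 0 0" --pt "0.32 -1.98 0 0 0 0" --pt "0.36 -2.22 0 0 0 0" --pt "0.4 -2.47 0 0 0 0"

```text
clock: 18.75
ee_pos: [574.5, 3.5, 170.3]
ee_rot: [-3.142, -0.0, 2.743]
force: [0.3, -0.6, -1.7]
finger_gap: 0.245
grip_force: 34.4
```

Emit:
move_arm --pt "0.04 -0.25 0 0 0 0" --pt "0.08 -0.5 0 0 0 0" --pt "0.12 -0.74 0 0 0 0" --pt "0.16 -0.99 0 0 0 0" --pt "0.2 -1.24 0 0 0 0" --pt "0.24 -1.48 0 0 0 0" --pt "0.28 -1.73 0 0 0 0" --pt "0.32 -1.98 0 0 0 0" --pt "0.36 -2.22 0 0 0 0" --pt "0.4 -2.47 0 0 0 0"

```text
clock: 19.75
ee_pos: [578.5, -21.2, 170.3]
ee_rot: [-3.142, -0.0, 2.743]
force: [-0.0, -0.2, -1.4]
finger_gap: 0.248
grip_force: 34.4
```

Emit:
move_arm --pt "0.04 -0.25 0 0 0 0" --pt "0.08 -0.5 0 0 0 0" --pt "0.12 -0.74 0 0 0 0" --pt "0.16 -0.99 0 0 0 0" --pt "0.2 -1.24 0 0 0 0" --pt "0.24 -1.48 0 0 0 0" --pt "0.28 -1.73 0 0 0 0" --pt "0.32 -1.98 0 0 0 0" --pt "0.36 -2.22 0 0 0 0" --pt "0.4 -2.47 0 0 0 0"

```text
clock: 20.75
ee_pos: [582.5, -45.9, 170.3]
ee_rot: [-3.142, -0.0, 2.743]
force: [0.4, -0.4, -0.3]
finger_gap: 0.249
grip_force: 34.4
```

Emit:
move_arm --pt "0.04 -0.25 0 0 0 0" --pt "0.08 -0.5 0 0 0 0" --pt "0.1 -0.7 0 0 0 0" --pt "0.1 -0.7 0 0 0 0" --pt "0.1 -0.7 0 0 0 0"

```text
clock: 21.25
ee_pos: [583.5, -52.7, 170.3]
ee_rot: [3.142, -0.0, 2.743]
force: [-0.4, 0.1, -0.6]
finger_gap: 0.246
grip_force: 34.4
```

Emit:
move_arm --pt "0 0 0.5 0 0 0" --pt "0 0 1.5 0 0 0" --pt "0 0 3 0 0 0" --pt "0 0 4.5 0 0 0" --pt "0 0 5.3 0 0 0" --pt "0 0 5.7 0 0 0" --pt "0 0 5.7 0 0 0" --pt "0 0 5.7 0 0 0"

```text
clock: 22.05
ee_pos: [583.3, -52.6, 226.9]
ee_rot: [-3.142, -0.001, 2.743]
force: [0.1, -0.3, -1.1]
finger_gap: 0.245
grip_force: 34.4
```

Emit:
move_arm --pt "-0.4 -1.5 0 0 0 0" --pt "-1.1 -4 0 0 0 0" --pt "-2 -7.5 0 0 0 0" --pt "-3 -11 0 0 0 0" --pt "-4 -14.5 0 0 0 0" --pt "-5 -18 0 0 0 0" --pt "-5.8 -21 0 0 0 0" --pt "-6.05 -21.95 0 0 0 0" --pt "-6.05 -21.95 0 0 0 0" --pt "-6.05 -21.95 0 0 0 0"

```text
clock: 23.05
ee_pos: [522.8, -271.8, 227.1]
ee_rot: [3.141, -0.001, 2.743]
force: [-0.0, 0.4, -1.5]
finger_gap: 0.25
grip_force: 34.4
```

Emit:
move_arm --pt "0 0 -1 0 0 0" --pt "0 0 -2.5 0 0 0" --pt "0 0 -4.5 0 0 0" --pt "0 0 -6 0 0 0" --pt "0 0 -7.3 0 0 0" --pt "0 0 -8.2 0 0 0" --pt "0 0 -8.8 0 0 0" --pt "0 0 -9.1 0 0 0" --pt "0 0 -9.1 0 0 0" --pt "0 0 -9.1 0 0 0"

```text
clock: 24.05
ee_pos: [523.2, -272.3, 136.7]
ee_rot: [-3.141, 0.001, 2.743]
force: [0.8, -0.3, -0.1]
finger_gap: 0.25
grip_force: 34.4
```

Emit:
move_arm --pt "0 0 -0.2 0 0 0" --pt "0 0 -0.4 0 0 0" --pt "0 0 -0.6 0 0 0" --pt "0 0 -0.7 0 0 0" --pt "0 0 -0.8 0 0 0" --pt "0 0 -0.85 0 0 0" --pt "0 0 -0.9 0 0 0" --pt "0 0 -0.9 0 0 0"

```text
clock: 24.85
ee_pos: [523.0, -272.2, 127.5]
ee_rot: [-3.141, 0.0, 2.743]
force: [-1.0, 0.7, 2.3]
finger_gap: 0.249
grip_force: 34.9
```

Contact at the same height as when it was picked up, so I release and go up.

Emit:
move_arm --pt "0 0 0 0 0 0" --pt "0 0 0 0 0 0" --pt "0 0 0 0 0 0" --pt "0 0 0 0 0 0" --pt "0 0 0 0 0 0" --pt "0 0 0 0 0 0" --pt "0 0 0 0 0 0" --pt "0 0 0 0 0 0" --gripper 1

```text
clock: 25.65
ee_pos: [522.9, -272.2, 127.2]
ee_rot: [3.142, -0.0, 2.743]
force: [-0.7, 0.7, 0.2]
finger_gap: 1.004
grip_force: 0.0
```

Emit:
move_arm --pt "0 0 1 0 0 0" --pt "0 0 3 0 0 0" --pt "0 0 6 0 0 0" --pt "0 0 9 0 0 0" --pt "0 0 12 0 0 0" --pt "0 3 12 0 0 0" --pt "0 7 12 0 0 0" --pt "0 11 12 0 0 0" --pt "0 14 12 0 0 0" --pt "0 15 12 0 0 0"

```text
clock: 26.65
ee_pos: [522.7, -119.8, 248.3]
ee_rot: [3.141, 0.001, 2.745]
force: [0.5, -0.4, 0.5]
finger_gap: 1.002
grip_force: 0.0
```

Emit:
move_arm --pt "0 2 0 0 0 0" --pt "0 5 0 0 0 0" --pt "0 9 0 0 0 0" --pt "0 12 0 0 0 0" --pt "0 14 0 0 0 0" --pt "0 15 0 0 0 0" --pt "0 15 0 0 0 0" --pt "0 15 0 0 0 0"

```text
clock: 27.45
ee_pos: [523.2, 27.0, 247.4]
ee_rot: [-3.141, 0.0, 2.743]
force: [-0.6, -0.4, 0.1]
finger_gap: 1.001
grip_force: 0.0
```

Run:
```python
from h import *
print(sensors.sense()["clock"])
sd=optics.capture("side")[...,::-1];t=optics.capture("top")[...,::-1]
c=lambda im,x,y:cv2.convertScaleAbs(cv2.resize(im[y:y+100,x:x+133],(400,300),interpolation=cv2.INTER_CUBIC),alpha=1.6)
cv2.imwrite("pics/a8.png",np.vstack([np.hstack([c(sd,330,130),c(t,350,200)]),np.hstack([c(sd,120,310),c(t,100,185)])]))
```

```text
27.45
```

View pics/a8.png

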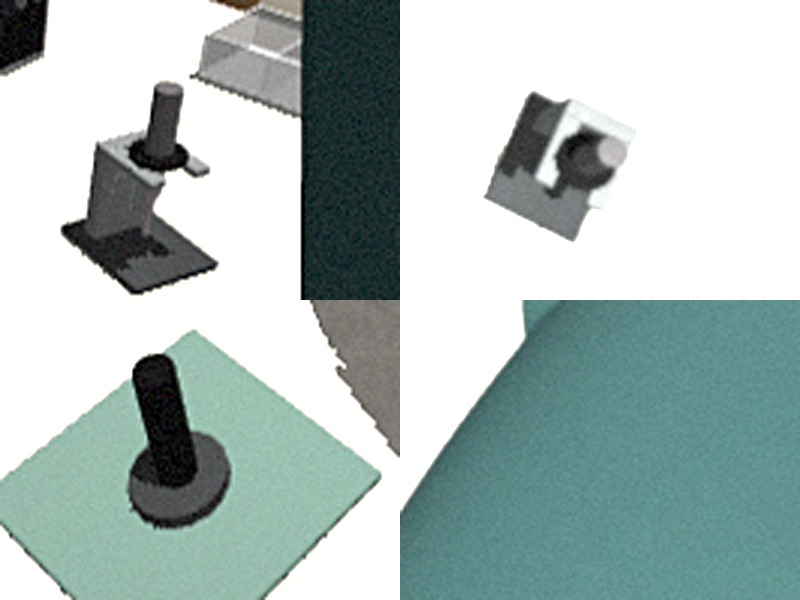

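The pen hangs upright in its rest and the post stands mid-plate. The arm touches nothing, so I'm handing in.

```bash
python3 -c "
from workcell import workorder
print(workorder.close_job())"
```

```text
the job is handed in; nothing more can be done
None
```

The job is handed in, with no verdict returned: the post stands upright mid-plate, the pen tip went along the whole seam at about 2.5 cm/s, and the pen hangs back in its rest, at about 27.5 s of the 67 s allowed.

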